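Secure the front vials, then hold the incubator cover at its set angle

TASK

Make the tube incubator ready for a look inside: lay the loose steel retaining bar across the two forked posts over the front row of vials, seated in both forks and not dropped into them, and let go of it while the cover is still shut. Then lift the spring-loaded cover by its front handle until it is in line with the index arm set beside it on the right, without shifting that arm, and finish while holding the cover still there: do not let go. Leave the petri dish, tape roll and white bottle where they are.

Things in the scene. Friction and masses are not known exactly. Their poses are not given: they have to be found in the camera images.
- incubator: White tube incubator, fixed, 300 (x) x 170 (y) mm, 102 high with the cover shut; reaches 160 mm in front of and 140 mm behind its origin. Front: open bay, 35 mm high, with four vials (caps to 57 mm) and two dark forked posts (to 81 mm). Rear: chamber under the cover. Origin: at worktop height, on its middle line; x points to its back (away from the robot), y to its left.
- bar_seat (a point): Centre of the seated retaining bar, 69 mm above the worktop, 125 mm in front of the incubator's origin, midway between the posts; axes as the incubator's; the bar lies along y. Posts stand 64 mm either side along y, 12 mm thick in y, 46 mm in x. Each fork's slot is open upward, 22 mm wide in x, floor at 62 mm, prong tops at 81 mm above the worktop.
- retaining_bar: Loose plain steel bar, square section 14 x 14 mm, 176 mm long, about 0.25 kg, lying on the worktop left or right of the incubator. Origin: middle of its underside; its length is along its y, z up. Either end may go to either post.
- bar_center (a point): The bar's centre, 7 mm above the middle of its underside.
- cover (a joint): Angle of the grey cover in rad: 0 shut (level), grows as its front is lifted, to 1.3. A spring and its weight pull it shut (straight up at the handle about 6 N when shut, 12 N at 0.75 rad); let go, it falls shut. Cover 14 mm thick, 156 mm wide, reaches 135 mm forward of the hinge.
- cover_hinge (a point): Middle of the cover's hinge axis, 95 mm above the worktop, 120 mm behind the incubator's origin; the axis runs along the incubator's y, and this point does not move. A wall cabinet hangs over the back of the worktop: underside about 560 mm up, front edge at about x = 0.62 m; keep wrist and elbow clear of it.
- cover_grip (a point): Middle of the handle's round cross bar: 12 mm diameter, 110 mm long along y, 175 mm from the hinge axis, 95 mm above the worktop when shut; on two 10 mm rods 50 mm either side. Free gaps: 34 mm to the cover's front edge, 57 mm to the seated bar, 60 below. It can turn between finger pads, so the gripper can stay pointing down. Axes: x to the hinge, y left.
- index (a joint): Angle of the index arm in rad, same axis, zero and direction as cover: the angle at which the cover is to be held. Friction keeps it where it was set.
- index_tip (a point): Black knob, 16 mm across, at the end of the index arm: a thin steel strip beside the cover, 96 mm right of the incubator's middle, from the hinge axis 163 mm out. x points from the knob along the arm to the hinge, y to the left.
- petri: Bystander: open clear petri dish, 74 mm across, 14 mm high, on the other side of the incubator from the bar. Origin: middle of its underside.
- tape: Bystander: roll of tape lying flat, 72 mm across, 18 mm high, to the right of the incubator. Origin: middle of its underside.
- white_bottle: Bystander: white plastic bottle, 69 mm diameter, 127 mm high, standing to the left of the incubator. Origin: middle of its underside.
There are look-alikes about, which are no part of the job. Leave any brown look-alike of the retaining_bar alone.

How it is judged:
On the way, in this order (a step that is already met when the one before it is completed fails the run):
1. the bar lies seated in both forks, released, with the cover still shut (x of bar_center in the frame of bar_seat between -0.007 and 0.007 m and y of bar_center in the frame of bar_seat between -0.018 and 0.018 m and z of bar_center in the frame of bar_seat between -0.004 and 0.004 m and angle between the y axis of retaining_bar and the y axis of bar_seat, either way round below 0.1 rad and contact force between the fingers and retaining_bar below 0.3 N and value of joint cover below 0.06 rad), for 0.2 s.
2. the cover is lifted by its handle and in line with the index arm (angle between the x axis of cover_grip and the x axis of index_tip, either way round below 0.07 rad and value of joint cover above 0.2 rad and velocity of joint cover between -0.08 and 0.08 rad/s and contact force between the fingers and cover above 3 N and distance between the grasp point and cover_grip below 0.06 m), for 0.2 s.
At the end, for the whole second after the job is handed in: Bar at rest in both forks, off the fingers: centre within 7 mm across, 18 mm along, 4 mm in height of its seat, square within 0.1 rad. Cover still, within 0.07 rad (4 degrees) of the index arm, carried by the fingers with over 3 N, tool point within 60 mm of the handle's middle (all of step 2 and x of bar_center in the frame of bar_seat between -0.007 and 0.007 m and y of bar_center in the frame of bar_seat between -0.018 and 0.018 m and z of bar_center in the frame of bar_seat between -0.004 and 0.004 m and angle between the y axis of retaining_bar and the y axis of bar_seat, either way round below 0.1 rad and contact force between the fingers and retaining_bar below 0.3 N and linear speed of retaining_bar below 0.02 m/s); the arm keeps its last pose, push and grip.
It fails at once if the bar falls freely (untouched by the fingers and faster than 0.5 m/s) (contact force between the fingers and retaining_bar below 0.05 N and linear speed of retaining_bar above 0.5 m/s).
It fails at once if the index arm is shifted by more than 8 mm at its knob (distance of index_tip from where it was at the start of the episode above 0.008 m).
It fails at once if the petri dish, tape roll or white bottle is moved by more than 30 mm (distance of any of petri, tape, white_bottle from where it was at the start of the episode above 0.03 m).
It also fails if it takes over 51 s, if anything falls off the work surface, if the arm or the gripper's body presses on something with over 40 N, if the wrist force passes 120 N, or if a joint passes its speed limit or range.

ROBOT

A 7-joint arm with a two-finger parallel gripper is mounted at the origin on a cart in front of the work surface, level with it; the furniture and walls round the work are solid. World frame = base frame: x ahead of the robot, y to its left, z up, the work surface at z = 0. Lengths are in m, angles in rad, forces in N, time in s.
With the tool pointing down it reaches from about 0.4 to 0.875 m from the base axis. Payload 19.3 kg.
Tool frame: the origin (TCP) lies between the finger pads, 19 mm behind the fingertips; this is the grasp point; z points along the fingers, y is the line along which they close (so a half turn about z gives the same grasp; the last joint's range is limited). The gripper opens to 85 mm and grips with 20 to 120 N. Pads are 22 mm wide; open, the fingers measure 114 mm over their backs; the gripper's body (76 mm by 85 mm) begins 54 mm behind the grasp point. The pads swing forward as they close: fully open they stand 13 mm farther back than shut.
Start: joints at [-1.385, 0.521, -0.036, 1.599, 0.021, 1.021, -0.113], TCP at [0.158, 0.605, 0.25] pointing down, gripper open.
Joint ranges: [-2.91, 2.91], [-0.3, 2.13], [-1.5, 1.42], [0.17, 2.43], [-1.26, 4.41], [0.16, 1.93], [-2.52, 2.52]. Speed limits (rad/s): [1.89, 1.89, 2.39, 2.39, 3.01, 3.01, 3.01].

INTERFACE

Orientations are given as [roll, pitch, yaw] about the fixed x, y, z axes, in that order (R = Rz(yaw) Ry(pitch) Rx(roll)).
In Python, from workcell import bot gives the robot as it stands. The module is installed in compiled form; this text tells all that it offers.
- The arm moves only by the tool apply_moves, never from a script. Its arguments are lists of equal length, an entry for each row: "claw": the finger opening in m, from 0 to 0.0854; "xyz": the shift along the tool's x, y, z in m, a list of three; "twist": the turn, a rotation vector about the tool's x, y, z in rad, a list of three. A call has 1 to 20 rows; each row shifts and turns the commanded pose from where the row before left it, along the tool's axes as they then stand; what a row does not reach is not made up. A row lasts 1/10 s, in which the tool goes at most 50 mm and 8.59 degrees, less where a joint would pass 70% of its speed; a pose out of reach is approached as far as the arm can. A call with a gripper value outside its range is refused whole. The fingers move at their own pace and stop on an object; "force" is the grip in N (left out, the last holds). Time passes only in rows, so rows that do not move let the fingers close. It gives the time, the measured TCP pose, the force, the opening and the grip force at its end, in the units of the state.
- bot.observe(): the state, without advancing time (a new reading comes with each control period).
- bot.grab_frame(name): name is "side" or "top" or "wrist"; returns a dict with "img" (400x640x3 uint8, red, green, blue), "vfov" (degrees; the focal length in pixels is half the picture's height over the tangent of half this angle, whatever the lens; pixels are square), "cx", "cy" (the principal point, pixels), "view" (4x4, takes a point from world to camera coordinates). Camera axes: x right, y up, looking along -z (the intrinsics and any distortion apply to the point x, -y, -z); pixel columns grow to the right and rows downward; lengths in m; the calibration is good to about 2 mm. A picture is of the moment at which its call begins. There is no depth.
- bot.job_done(): hands the job in; it is judged then, once.
Trained networks look in the newest picture that a camera, given by its name, has taken for a name from the list of things; names that differ only in an ending like _2 or _b are one class to them, and where a whole thing is asked for, a point or a joint stands for the part that bears it (a point fixed in the world has none). Each returns a list of dicts, best first, with "score" (0 to 1); they miss things now and then, are a little off and sometimes report something else, mostly with a low value. They report only what shows in the picture. A call takes as long as a camera call. They do not tell look-alikes from the thing itself.
- bot.find_in(camera, query): "position" ([x, y, z] in m, in world coordinates, good to about 4 mm: the middle of the surface that is visible of it).
The state is a dict: "clock": time; "qpos": joint angles; "qd": joint speeds; "joint_efforts": joint torques, N m; "position": TCP position; "tool_rot": TCP orientation; "force": force on the tool from outside, world axes, zero at the start; "moment": the same for the moment, N m; "grip_width": finger opening in m; "finger_force": force on a finger pad.
Only numpy, scipy, OpenCV 4.12 (cv2) and the standard library are available. Lean on these libraries where they do the work, as an engineer would, in place of code of your own. Each camera call takes 0.05 s, during which the arm holds its last target. There are 200 camera calls.

## Working session

There is one attempt and no reset: what is moved stays moved. The work goes in short steps, Python scripts to look and compute and a tool call to move; the robot and the scene stay as the last step left them, time stands still between calls to the robot, and variables do not carry over. Pictures are saved under pics/ and viewed, at most 10 in all, crops included, and the job is handed in when it is done.

Besides the shell and the picture viewer there is one more tool, called after "Call:" by a JSON object that holds its "name" and its "arguments". apply_moves: Moves the arm, as the interface text tells. Its arguments: {"type":"object","properties":{"claw":{"type":"array"},"xyz":{"type":"array"},"twist":{"type":"array"},"force":{"type":"number"}},"required":["claw","xyz","twist"]}

```bash
mkdir -p pics; cat > h.py <<'E'
import numpy as np, cv2
from workcell import bot
def cam(n):
    f=bot.grab_frame(n); return f
def save(f,p): cv2.imwrite(p,f["img"][:,:,::-1])
def proj(f,P):
    P=np.atleast_2d(P); V=np.array(f["view"]); c=(V[:3,:3]@P.T).T+V[:3,3]
    F=200/np.tan(np.radians(f["vfov"])/2)
    return np.c_[f["cx"]+F*c[:,0]/-c[:,2], f["cy"]-F*c[:,1]/-c[:,2]]
def ray(f,u,v,z):
    V=np.array(f["view"]);R=V[:3,:3];o=-R.T@V[:3,3];F=200/np.tan(np.radians(f["vfov"])/2)
    d=R.T@np.array([(u-f["cx"])/F,-(v-f["cy"])/F,-1]); return o+d*(z-o[2])/d[2]
E
python3 - <<'E'
from h import *
np.set_printoptions(precision=4,suppress=True)
s=bot.observe();print(s)
for n in ["top","side"]:
    f=cam(n);save(f,f"pics/{n}0.png");print(n,f["vfov"],f["cx"],f["cy"],[k for k in f],np.array(f["view"]).tolist())
    for q in ["incubator","retaining_bar","cover_grip","index_tip","petri","tape","white_bottle"]:
        print(q,[(np.round(d["position"],3).tolist(),round(d["score"],2)) for d in bot.find_in(n,q)])
E
```

```text
{'clock': 0.0, 'qpos': array([-1.3852,  0.522 , -0.0363,  1.6   ,  0.0212,  1.0211, -0.1128]), 'qd': array([-0.0011,  0.0002, -0.0002, -0.0011,  0.0011, -0.0016,  0.0004]), 'joint_efforts': array([  0.0001, -92.71  ,   1.9803, -36.9929,   0.0179,   0.0081,
         0.    ]), 'position': array([0.1581, 0.6044, 0.2494]), 'tool_rot': array([-3.1405,  0.    ,  2.8858]), 'force': array([ 0.0138,  0.3222, -0.0643]), 'moment': array([-0.0338, -0.0577, -0.0226]), 'finger_force': 0.0, 'grip_width': 0.08520470244473723}
top 56.368977829419684 318.84318036135556 198.7359654381888 ['img', 'vfov', 'cx', 'cy', 'view'] [[-0.02795157626518108, -0.9987843106182056, -0.040603081745201636, 0.030085427796397283], [0.9940211496380702, -0.03206135847570338, 0.104374438273468, -0.575226908937533], [-0.10554934133617937, -0.0374428919236776, 0.993708894187775, -1.1621293878559331], [0.0, 0.0, 0.0, 1.0]]
incubator [([0.578, 0.083, 0.097], 0.87)]
retaining_bar [([0.433, -0.146, 0.013], 0.73), ([0.482, -0.319, 0.014], 0.67)]
cover_grip [([0.632, 0.08, 0.1], 0.67)]
index_tip [([0.621, -0.011, 0.168], 0.4), ([0.632, 0.08, 0.104], 0.18)]
petri [([0.456, 0.361, 0.015], 0.73)]
tape [([0.589, -0.195, 0.021], 0.64)]
white_bottle [([0.673, 0.34, 0.097], 0.74)]
side 45.62182498641351 319.6730841049723 200.3768893255425 ['img', 'vfov', 'cx', 'cy', 'view'] [[0.9444864544922079, -0.3280664782567909, -0.017824789617971567, -0.5305030128883983], [0.21967888104293387, 0.5902405237469909, 0.7767607825776239, -0.20892253532471328], [-0.24430826122843838, -0.7375557673634344, 0.629543456422567, -1.0894312181741264], [0.0, 0.0, 0.0, 1.0]]
incubator [([0.588, 0.036, 0.063], 0.97)]
retaining_bar [([0.423, -0.154, 0.013], 0.64), ([0.475, -0.326, 0.013], 0.59)]
cover_grip [([0.627, 0.068, 0.102], 0.72)]
index_tip [([0.634, -0.016, 0.158], 0.58)]
petri [([0.455, 0.348, 0.014], 0.64)]
tape [([0.587, -0.205, 0.019], 0.79)]
white_bottle [([0.675, 0.334, 0.071], 0.74)]
```

View pics/top0.png

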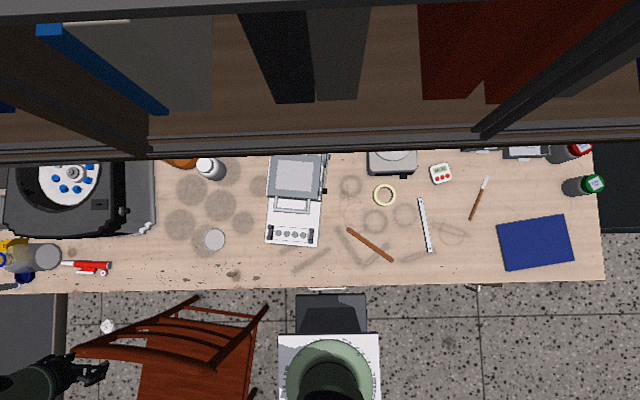

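View pics/side0.png

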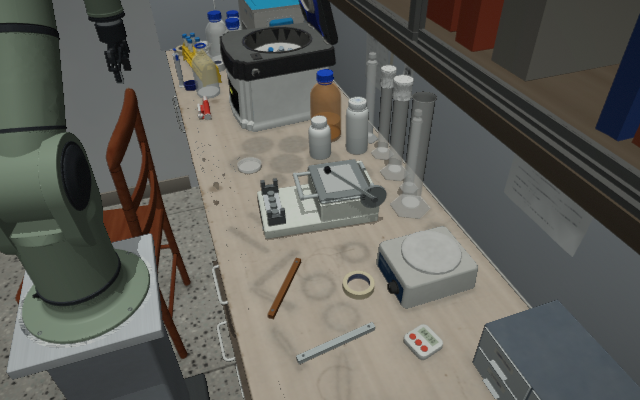

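Top view: steel bar runs (420,197)–(430,251), the brown one is its look-alike at (370,245), incubator at (297,198). Side view: the index arm's knob is near (327,170). I'll enlarge the top view.

```bash
python3 - <<'E'
import cv2
im=cv2.imread("pics/top0.png")
a=cv2.resize(im[148:258,255:340],None,fx=5,fy=5,interpolation=cv2.INTER_CUBIC)
b=cv2.resize(im[148:258,400:450],None,fx=5,fy=5,interpolation=cv2.INTER_CUBIC)
cv2.imwrite("pics/top0z.png",cv2.hconcat([a,b]))
s=cv2.imread("pics/side0.png")
cv2.imwrite("pics/side0z.png",cv2.resize(s[145:245,245:405],None,fx=5,fy=5,interpolation=cv2.INTER_CUBIC))
E
```

```text
(no output)
```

View pics/top0z.png

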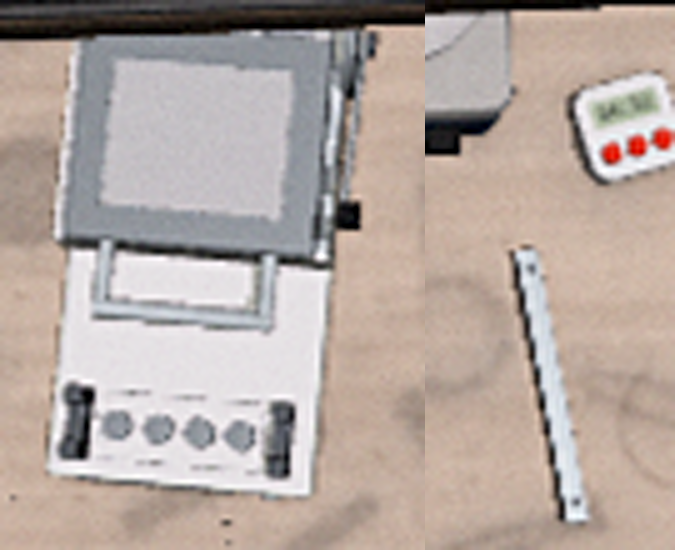

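View pics/side0z.png

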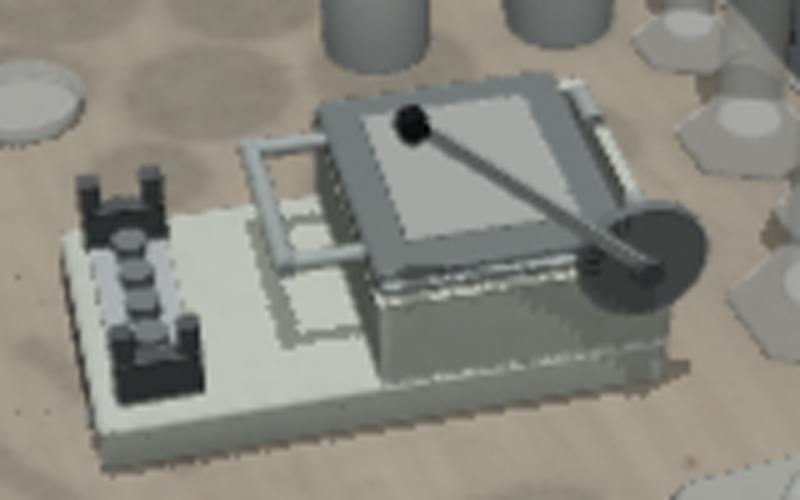

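```bash
python3 - <<'E'
from h import *
from scipy.optimize import least_squares as LS
np.set_printoptions(precision=4,suppress=True)
T=cam("top");S=cam("side")
def z(u,v,a,b):return (a+u/5,b+v/5)
t=lambda u,v:z(u,v,255,148); s=lambda u,v:z(u,v,245,145)
L=[(T,(-.16,.085,.035),t(48,470)),(T,(-.16,-.085,.035),t(312,495)),(T,(-.055,.055,.098),t(95,312)),(T,(-.055,-.055,.098),t(270,323)),
(T,(-.125,.064,.081),t(78,420)),(T,(-.125,-.064,.081),t(280,440)),
(S,(-.16,.085,.035),s(65,235)),(S,(-.16,-.085,.035),s(103,432)),(S,(-.055,.055,.098),s(252,147)),(S,(-.055,-.055,.098),s(288,264)),
(S,(-.142,.064,.081),s(87,182)),(S,(-.108,.064,.081),s(150,172)),(S,(-.142,-.064,.081),s(122,328)),(S,(-.108,-.064,.081),s(187,322))]
def w(p,l):
    c,q=np.cos(p[2]),np.sin(p[2]); return np.array([p[0]+c*l[0]-q*l[1],p[1]+q*l[0]+c*l[1],l[2]])
def res(p,LL): return np.concatenate([proj(f,w(p,l))[0]-m for f,l,m in LL])
for LL in (L[:6],L[6:],L):
    r=LS(lambda p:res(p,LL),[.65,.08,0],loss="soft_l1");print(r.x);
print(res(r.x,L).reshape(-1,2))
p=r.x
print("seat",w(p,(-.125,0,.069)),"grip",w(p,(-.055,0,.095)))
def k(a): return w(p,(.12-.163*np.cos(a),-.096,.095+.163*np.sin(a)))
r2=LS(lambda a:np.concatenate([proj(T,k(a[0]))[0]-t(348,215),proj(S,k(a[0]))[0]-s(412,125)]),[.4]);print("index",r2.x,r2.fun,k(r2.x[0]))
a=ray(T,420,198,.014);b=ray(T,430,251.6,.014);print("bar",a,b,(a+b)/2,np.linalg.norm(a-b),np.arctan2(*(a-b)[:2][::-1]))
E
```

```text
[ 0.5898  0.0863 -0.1154]
[ 0.5927  0.0836 -0.1147]
[ 0.5919  0.085  -0.1145]
[[ 0.1346  0.2035]
 [ 0.8068 -0.0657]
 [ 0.2051 -1.948 ]
 [ 1.4095 -1.1119]
 [-0.6854 -0.5366]
 [ 0.6691 -0.9049]
 [-1.5144 -1.1505]
 [-1.134   0.1338]
 [-0.7488 -1.3037]
 [-0.0883  0.372 ]
 [-0.0332 -0.4383]
 [-0.0404 -0.2653]
 [-0.4851  0.4393]
 [ 0.1168 -0.4758]]
seat [0.4677 0.0993 0.069 ] grip [0.5373 0.0913 0.095 ]
index [0.7285] [ 0.0138 -0.393  -0.6098 -0.2017] [ 0.5794 -0.0102  0.2035]
bar [ 0.5696 -0.3111  0.014 ] [ 0.3987 -0.3328  0.014 ] [ 0.4841 -0.322   0.014 ] 0.1722715963902797 0.126284200293564
```

```bash
cat >> h.py <<'E'
def plan(wps, start=None):
    """wps: (x,y,z,yaw,nrows); prints xyz and twist rows in tool axes"""
    if start is None:
        s=bot.observe(); start=[*s["position"],s["tool_rot"][2]]
    p=np.array(start[:3]);y=start[3];X=[];W=[]
    for *q,Y,n in wps:
        p0=p.copy();y0=y;q=np.array(q);Y=y0+(Y-y0+np.pi)%(2*np.pi)-np.pi if abs(Y-y0)>3.2 else Y
        for i in range(1,n+1):
            d=p0+(q-p0)*i/n-p; R=np.array([[np.cos(y),np.sin(y),0],[np.sin(y),-np.cos(y),0],[0,0,-1]])
            l=np.round(R.T@d,3)+0.0; t=round(-(y0+(Y-y0)*i/n-y),3)+0.0
            X.append([float(v) for v in l]);W.append([0,0,float(t)]); p=p+R@l; y-=t
    print(len(X));print(str(X).replace(" ",""));print(str(W).replace(" ",""))
    return p,y
E
python3 - <<'E'
from h import *
plan([(.42,.2,.27,1.60,11),(.462,-.15,.25,.52,9)])
plan([(.484,-.322,.17,.126,5)],[.462,-.15,.25,.52])
E
```

```text
20
[[-0.032,-0.03,-0.002],[-0.036,-0.025,-0.002],[-0.038,-0.021,-0.001],[-0.041,-0.017,-0.002],[-0.042,-0.012,-0.002],[-0.043,-0.007,-0.002],[-0.044,-0.001,-0.002],[-0.044,0.003,-0.002],[-0.043,0.008,-0.001],[-0.041,0.014,-0.002],[-0.04,0.018,-0.002],[-0.039,0.004,0.002],[-0.038,0.008,0.002],[-0.038,0.013,0.003],[-0.035,0.017,0.002],[-0.033,0.021,0.002],[-0.03,0.025,0.002],[-0.027,0.028,0.003],[-0.024,0.032,0.002],[-0.019,0.033,0.002]]
[[0,0,0.117],[0,0,0.117],[0,0,0.117],[0,0,0.117],[0,0,0.116],[0,0,0.117],[0,0,0.117],[0,0,0.117],[0,0,0.117],[0,0,0.117],[0,0,0.117],[0,0,0.12],[0,0,0.12],[0,0,0.12],[0,0,0.12],[0,0,0.12],[0,0,0.12],[0,0,0.12],[0,0,0.12],[0,0,0.12]]
5
[[-0.013,0.032,0.016],[-0.011,0.033,0.016],[-0.008,0.034,0.016],[-0.005,0.034,0.016],[-0.003,0.035,0.016]]
[[0,0,0.079],[0,0,0.079],[0,0,0.078],[0,0,0.079],[0,0,0.079]]
```

Call:
{"name": "apply_moves", "arguments": {"claw": [0.06,0.06,0.06,0.06,0.06,0.06,0.06,0.06,0.06,0.06,0.06,0.06,0.06,0.06,0.06,0.06,0.06,0.06,0.06,0.06], "xyz": [[-0.032,-0.03,-0.002],[-0.036,-0.025,-0.002],[-0.038,-0.021,-0.001],[-0.041,-0.017,-0.002],[-0.042,-0.012,-0.002],[-0.043,-0.007,-0.002],[-0.044,-0.001,-0.002],[-0.044,0.003,-0.002],[-0.043,0.008,-0.001],[-0.041,0.014,-0.002],[-0.04,0.018,-0.002],[-0.039,0.004,0.002],[-0.038,0.008,0.002],[-0.038,0.013,0.003],[-0.035,0.017,0.002],[-0.033,0.021,0.002],[-0.03,0.025,0.002],[-0.027,0.028,0.003],[-0.024,0.032,0.002],[-0.019,0.033,0.002]], "twist": [[0,0,0.117],[0,0,0.117],[0,0,0.117],[0,0,0.117],[0,0,0.116],[0,0,0.117],[0,0,0.117],[0,0,0.117],[0,0,0.117],[0,0,0.117],[0,0,0.117],[0,0,0.12],[0,0,0.12],[0,0,0.12],[0,0,0.12],[0,0,0.12],[0,0,0.12],[0,0,0.12],[0,0,0.12],[0,0,0.12]]}}

```text
clock: 2.9
position: [0.4619, -0.1512, 0.2502]
tool_rot: [3.141, -0.001, 0.515]
force: [0.5, 1.7, 0.7]
grip_width: 0.0599
finger_force: 0.0
```

Call:
{"name": "apply_moves", "arguments": {"claw": [0.06,0.06,0.06,0.06,0.06,0.06,0.06], "xyz": [[-0.013,0.032,0.016],[-0.011,0.033,0.016],[-0.008,0.034,0.016],[-0.005,0.034,0.016],[-0.003,0.035,0.016],[0,0,0],[0,0,0]], "twist": [[0,0,0.079],[0,0,0.079],[0,0,0.078],[0,0,0.079],[0,0,0.079],[0,0,0],[0,0,0]]}}

```text
clock: 3.6
position: [0.4835, -0.3223, 0.1696]
tool_rot: [-3.141, 0.001, 0.125]
force: [-0.3, 0.3, 0.7]
grip_width: 0.0602
finger_force: 0.0
```

```bash
python3 - <<'E'
from h import *
f=cam("wrist");save(f,"pics/w1.png");s=bot.observe();print(s["clock"],s["position"],s["tool_rot"],s["qpos"],bot.find_in("wrist","retaining_bar"))
g=cv2.cvtColor(f["img"],cv2.COLOR_RGB2HSV)
print(f["vfov"],f["cx"],f["cy"],np.round(f["view"],4).tolist(),proj(f,[[.484,-.322,.014],[.5696,-.311,.014],[.3987,-.333,.014]]))
E
```

```text
3.65 [ 0.48396976 -0.32143816  0.16998543] [-3.14117838e+00  2.05073287e-04  1.26488510e-01] [ 0.01347597  0.66654223  0.70701347  1.81757768 -0.55529532  0.86652297
 -0.45733424] [{'position': [0.4964, -0.3225, 0.0109], 'score': 0.84}, {'position': [0.4382, -0.1407, 0.0128], 'score': 0.68}]
63.61368447642234 321.351771353426 198.3267208759285 [[0.1252, -0.9921, -0.0006, -0.3812], [0.9382, 0.1186, -0.3252, -0.3983], [0.3227, 0.0401, 0.9456, -0.4478], [0.0, 0.0, 0.0, 1.0]] [[320.07765349 183.93728458]
 [319.70351772  82.42573823]
 [320.42368035 267.3437122 ]]
```

View pics/w1.png

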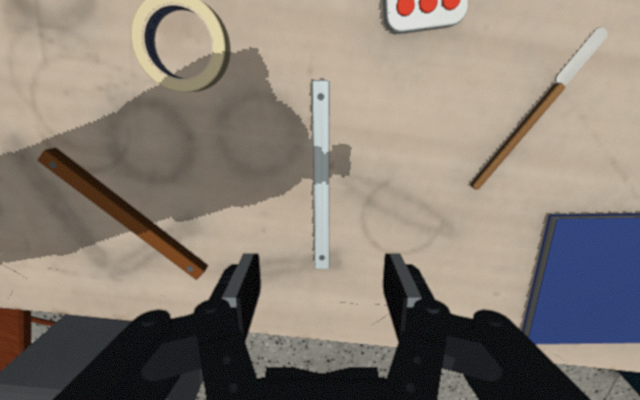

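Wrist view: the bar's top spans (320,80)–(321,266), within 2 px of the prediction. Descending to grasp.

Call:
{"name": "apply_moves", "arguments": {"claw": [0.06,0.06,0.06,0.06,0.06,0.05,0.01,0.01,0.01,0.01,0.01,0.01], "xyz": [[0.001,0,0.04],[0,0,0.04],[0,0,0.035],[0,0,0.02],[0,0,0.013],[0,0,0],[0,0,0],[0,0,0],[0,0,0],[0,0,0],[0,0,0],[0,0,0]], "twist": [[0,0,0],[0,0,0],[0,0,0],[0,0,0],[0,0,0],[0,0,0],[0,0,0],[0,0,0],[0,0,0],[0,0,0],[0,0,0],[0,0,0]], "force": 70}}

```text
clock: 4.9
position: [0.4856, -0.3218, 0.0234]
tool_rot: [3.141, -0.002, 0.126]
force: [-3.3, 1.6, 13.5]
grip_width: 0.012
finger_force: 68.8
```

```bash
python3 - <<'E'
from h import *
plan([(.485,-.322,.10,.126,3),(.45,-.2,.2,.55,5),(.46,0.03,.2,1.3,7),(.4677,.0993,.16,1.456,4)],[.485,-.322,.022,.126])
E
```

```text
19
[[0.0,0.0,-0.026],[0.0,0.0,-0.026],[0.0,0.0,-0.026],[-0.004,-0.025,-0.02],[-0.002,-0.025,-0.02],[0.001,-0.026,-0.02],[0.002,-0.025,-0.02],[0.005,-0.025,-0.02],[0.018,-0.027,0.0],[0.022,-0.025,0.0],[0.023,-0.023,0.0],[0.027,-0.02,0.0],[0.028,-0.017,0.0],[0.029,-0.014,0.0],[0.031,-0.011,0.0],[0.017,-0.003,0.01],[0.018,-0.002,0.01],[0.017,-0.001,0.01],[0.018,-0.001,0.01]]
[[0,0,0.0],[0,0,0.0],[0,0,0.0],[0,0,-0.085],[0,0,-0.085],[0,0,-0.084],[0,0,-0.085],[0,0,-0.085],[0,0,-0.107],[0,0,-0.107],[0,0,-0.107],[0,0,-0.108],[0,0,-0.107],[0,0,-0.107],[0,0,-0.107],[0,0,-0.039],[0,0,-0.039],[0,0,-0.039],[0,0,-0.039]]
```

Call:
{"name": "apply_moves", "arguments": {"claw": [0.01,0.01,0.01,0.01,0.01,0.01,0.01,0.01,0.01,0.01,0.01,0.01,0.01,0.01,0.01,0.01,0.01,0.01,0.01,0.01], "xyz": [[0.0,0.0,-0.026],[0.0,0.0,-0.026],[0.0,0.0,-0.026],[-0.004,-0.025,-0.02],[-0.002,-0.025,-0.02],[0.001,-0.026,-0.02],[0.002,-0.025,-0.02],[0.005,-0.025,-0.02],[0.018,-0.027,0.0],[0.022,-0.025,0.0],[0.023,-0.023,0.0],[0.027,-0.02,0.0],[0.028,-0.017,0.0],[0.029,-0.014,0.0],[0.031,-0.011,0.0],[0.017,-0.003,0.01],[0.018,-0.002,0.01],[0.017,-0.001,0.01],[0.018,-0.001,0.01],[0,0,0]], "twist": [[0,0,0],[0,0,0],[0,0,0],[0,0,-0.085],[0,0,-0.085],[0,0,-0.084],[0,0,-0.085],[0,0,-0.085],[0,0,-0.107],[0,0,-0.107],[0,0,-0.107],[0,0,-0.108],[0,0,-0.107],[0,0,-0.107],[0,0,-0.107],[0,0,-0.039],[0,0,-0.039],[0,0,-0.039],[0,0,-0.039],[0,0,0]]}}

```text
clock: 6.9
position: [0.4676, 0.1019, 0.1583]
tool_rot: [-3.14, 0.001, 1.46]
force: [-0.9, -0.4, -2.2]
grip_width: 0.0112
finger_force: 69.2
```

```bash
python3 - <<'E'
from h import *
f=cam("wrist");s=bot.observe();print(s["clock"],s["position"],s["tool_rot"],s["grip_width"],s["finger_force"],s["force"],bot.find_in("wrist","retaining_bar"),bot.find_in("wrist","cover_grip"))
p=[.5919,.085,-.1145]
def w(l):
    c,q=np.cos(p[2]),np.sin(p[2]); return [p[0]+c*l[0]-q*l[1],p[1]+q*l[0]+c*l[1],l[2]]
P=[w(l) for l in [(-.125,.064,.081),(-.125,-.064,.081),(-.055,.055,.095),(-.055,-.055,.095),(-.125,.088,.15),(-.125,-.088,.15),(-.16,.085,.035),(-.16,-.085,.035),(-.136,.058,.081),(-.136,-.058,.081),(-.114,.058,.081),(-.114,-.058,.081)]]
q=proj(f,P);print(np.round(q,1).tolist())
im=f["img"].copy()
for a in q: cv2.circle(im,(int(round(a[0])),int(round(a[1]))),2,(255,0,0),-1)
t=cam("top")
cv2.imwrite("pics/w2.png",im[:,:,::-1])
E
```

```text
6.95 [0.46769815 0.1005733  0.15888042] [-3.14019716e+00  9.49424035e-04  1.45750468e+00] 0.011979656256160376 69.22433853149414 [-0.26910659 -0.20938429 -1.9639485 ] [{'position': [0.4696, 0.1365, 0.1437], 'score': 0.89}, {'position': [0.4643, -0.0854, 0.0154], 'score': 0.6}] [{'position': [0.6068, 0.0945, 0.1008], 'score': 0.91}]
[[323.5, 124.1], [322.4, 300.4], [444.2, 143.1], [423.9, 302.5], [324.8, 79.8], [322.4, 412.9], [275.2, 87.6], [283.2, 288.0], [305.7, 134.0], [307.5, 293.5], [341.3, 134.1], [337.5, 293.6]]
```

View pics/w2.png

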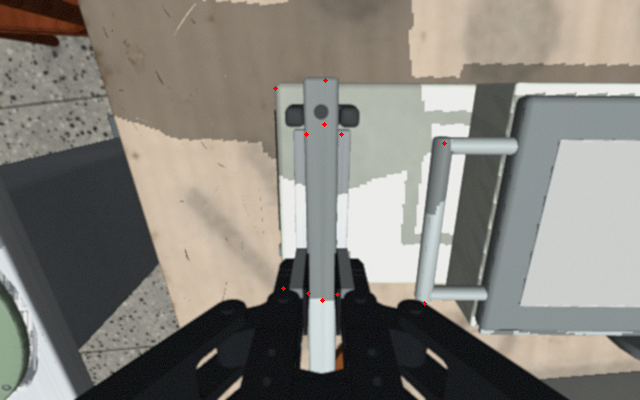

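Wrist view: the left fork's prongs (296,115) and (349,115) sit symmetric about the bar (column 321), and the bay edges run parallel to it. Lateral alignment is good, so I'm lowering.

Call:
{"name": "apply_moves", "arguments": {"claw": [0.01,0.01,0.01,0.01,0.01,0.01], "xyz": [[0.001,0.0,0.02],[0,0,0.02],[0,0,0.018],[0,0,0.01],[0,0,0.003],[0,0,0]], "twist": [[0,0,0],[0,0,0],[0,0,0],[0,0,0],[0,0,0],[0,0,0]]}}

```text
clock: 7.7
position: [0.4682, 0.1005, 0.0892]
tool_rot: [3.142, 0.0, 1.455]
force: [-1.5, 0.6, -1.8]
grip_width: 0.0112
finger_force: 69.3
```

Call:
{"name": "apply_moves", "arguments": {"claw": [0.01,0.01,0.01,0.01], "xyz": [[0,0,0.002],[0,0,0.002],[0,0,0],[0,0,0]], "twist": [[0,0,0],[0,0,0],[0,0,0],[0,0,0]]}}

```text
clock: 8.1
position: [0.4684, 0.1009, 0.0854]
tool_rot: [3.141, -0.0, 1.456]
force: [-0.1, 0.8, 5.8]
grip_width: 0.0119
finger_force: 70.1
```

Contact comes at exactly the predicted height (0.0854), so the bar is on the fork floors. Releasing and rising.

Call:
{"name": "apply_moves", "arguments": {"claw": [0.02,0.03,0.036,0.036,0.036,0.036,0.036,0.036,0.036,0.036,0.036,0.036], "xyz": [[0,0,0],[0,0,0],[0,0,0],[0,0,0],[0,0,-0.005],[0,0,-0.01],[0,0,-0.02],[0,0,-0.03],[0,0,-0.03],[0,0,-0.02],[0,0,0],[0,0,0]], "twist": [[0,0,0],[0,0,0],[0,0,0],[0,0,0],[0,0,0],[0,0,0],[0,0,0],[0,0,0],[0,0,0],[0,0,0],[0,0,0],[0,0,0]]}}

```text
clock: 9.3
position: [0.468, 0.101, 0.2006]
tool_rot: [3.141, -0.001, 1.456]
force: [-0.4, -0.9, -1.0]
grip_width: 0.0358
finger_force: 0.0
```

```bash
python3 - <<'E'
from h import *
f=cam("wrist");s=bot.observe();print(s["clock"],s["position"],s["tool_rot"],s["force"],s["qpos"],bot.find_in("wrist","retaining_bar"),bot.find_in("wrist","cover_grip"))
g=cam("side")
cv2.imwrite("pics/w3.png",cv2.vconcat([cv2.resize(f["img"],(480,300))[:,:,::-1],cv2.resize(g["img"][145:245,245:405],(480,300),interpolation=cv2.INTER_CUBIC)[:,:,::-1]]))
p=[.5919,.085,-.1145]
def w(l):
    c,q=np.cos(p[2]),np.sin(p[2]); return [p[0]+c*l[0]-q*l[1],p[1]+q*l[0]+c*l[1],l[2]]
print(np.round(.75*proj(f,[w(l) for l in [(-.055,.055,.095),(-.055,-.055,.095),(-.125,.088,.076),(-.125,.064,.081)]])))
E
```

```text
9.35 [0.46778102 0.10082828 0.19996753] [-3.14147200e+00 -9.72906649e-05  1.45594291e+00] [-0.66983652 -0.1544113   0.39994959] [-0.66793437  0.39059788  0.42619231  2.04320075 -0.23237131  0.75334744
 -0.21437101] [{'position': [0.4544, -0.106, 0.0128], 'score': 0.89}, {'position': [0.4672, 0.1143, 0.0724], 'score': 0.64}, {'position': [0.5716, -0.1726, 0.0071], 'score': 0.6}] [{'position': [0.6228, 0.0894, 0.0988], 'score': 0.83}]
[[316.  99.]
 [306. 201.]
 [241.  62.]
 [241.  88.]]
```

View pics/w3.png

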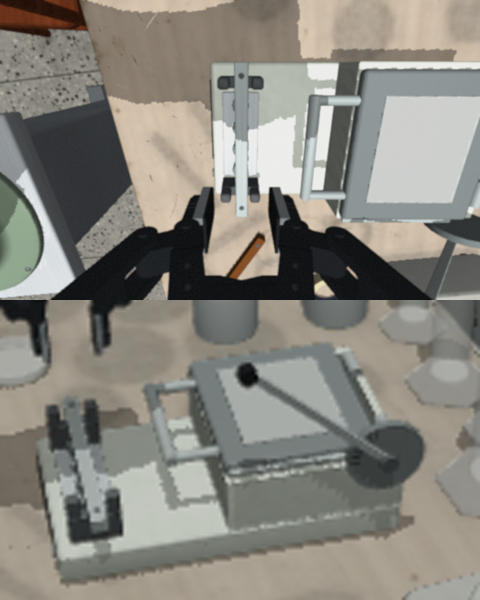

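Bar is down in both forks (wrist part: ends (241,66) and (241,215), prongs either side; side part: bar between the prongs at both posts). Next I line up with the handle, tilting the tool slightly so the wrist stays off the cabinet.

Call:
{"name": "apply_moves", "arguments": {"claw": [0.034,0.034,0.034,0.034,0.034,0.034], "xyz": [[0,0.027,0.021],[0,0.024,0.024],[0,0,0.0],[0,0,0.02],[0,0,0.015],[0,0,0]], "twist": [[-0.125,0,0],[-0.125,0,0],[0,0,0],[0,0,0],[0,0,0],[0,0,0]]}}

```text
clock: 10.1
position: [0.5287, 0.0933, 0.1232]
tool_rot: [2.898, 0.001, 1.455]
force: [0.3, 0.7, -0.3]
grip_width: 0.0341
finger_force: 0.0
```

```bash
python3 - <<'E'
from h import *
f=cam("wrist");s=bot.observe();print(s["clock"],s["position"],s["tool_rot"],s["force"],s["qpos"],bot.find_in("wrist","cover_grip"))
save(f,"pics/w4.png")
from scipy.spatial.transform import Rotation as Ro
R=Ro.from_euler("xyz",s["tool_rot"]).as_matrix();p=s["position"]
print(R.round(3),R.T@(np.array([.5373,.094,.095])-p))
print(proj(f,[p+R@[0,0,.03],[.5373,.0913,.095],[.5436,.1459,.095],[.531,.0367,.095]]))
E
```

```text
10.15 [0.52913515 0.09321273 0.12410527] [2.89648105e+00 9.13050672e-04 1.45488618e+00] [ 0.23885623  0.53744298 -0.18127264] [-0.62651252  0.52566273  0.36595388  2.1352612  -0.2620025   0.29596954
 -0.19983677] []
[[ 0.116  0.964  0.241]
 [ 0.993 -0.112 -0.029]
 [-0.001  0.243 -0.97 ]] [0.00175283 0.0007169  0.03017971]
[[323.38884572 251.28932683]
 [325.28690437 252.61076735]
 [325.73463102 150.52072456]
 [324.92329772 335.51987606]]
```

View pics/w4.png

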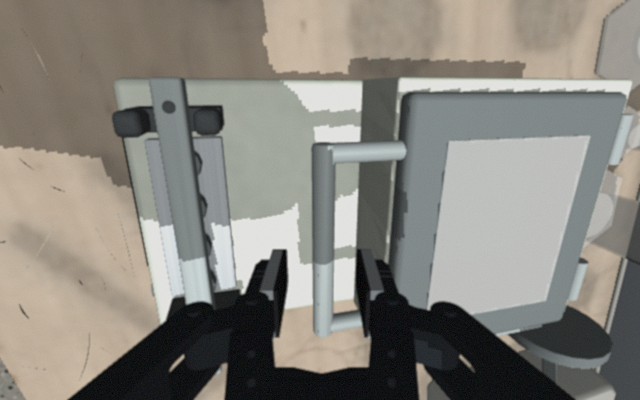

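Wrist view: the handle cross bar (column 324, rows 145–333) is centred between the pads (inner faces about 285 and 360). Descend and grip.

Call:
{"name": "apply_moves", "arguments": {"claw": [0.034,0.034,0.034,0.005,0.005,0.005,0.005,0.005], "xyz": [[0.001,0.001,0.015],[0,0,0.015],[0,0,0],[0,0,0],[0,0,0],[0,0,0],[0,0,0],[0,0,0]], "twist": [[0,0,0],[0,0,0],[0,0,0],[0,0,0],[0,0,0],[0,0,0],[0,0,0],[0,0,0]], "force": 80}}

```text
clock: 11.0
position: [0.5367, 0.0936, 0.0954]
tool_rot: [2.895, 0.001, 1.456]
force: [-9.0, 1.6, 2.6]
grip_width: 0.0094
finger_force: 78.0
```

```bash
python3 - <<'E'
from h import *
s=bot.observe();print(s["qpos"])
# lift rows: arc in (X,Z), tool tilt phi=.245 kept
phi=.245
p=np.array([0.,0]);q=[]
N=13
yt=np.array([np.cos(phi),np.sin(phi)]);zt=np.array([np.sin(phi),-np.cos(phi)])
for i in range(1,N+1):
    a=.73*i/N; t=np.array([.175*(1-np.cos(a)),.175*np.sin(a)]);d=t-p
    l=[0.0]+[round(float(d@yt),3),round(float(d@zt),3)];q.append(l);p=p+l[1]*yt+l[2]*zt
print(q,p)
E
```

```text
[-0.5814201   0.58481758  0.31567669  2.12963841 -0.28410998  0.23545404
 -0.18034054]
[[0.0, 0.003, -0.009], [0.0, 0.003, -0.01], [0.0, 0.004, -0.009], [0.0, 0.004, -0.009], [0.0, 0.004, -0.008], [0.0, 0.006, -0.009], [0.0, 0.005, -0.008], [0.0, 0.006, -0.008], [0.0, 0.007, -0.007], [0.0, 0.007, -0.007], [0.0, 0.007, -0.006], [0.0, 0.008, -0.007], [0.0, 0.008, -0.005]] [0.04510914 0.11641806]
```

Call:
{"name": "apply_moves", "arguments": {"claw": [0.005,0.005,0.005,0.005,0.005,0.005,0.005,0.005], "xyz": [[0.0,0.003,-0.009],[0.0,0.003,-0.01],[0.0,0.004,-0.009],[0.0,0.004,-0.009],[0.0,0.004,-0.008],[0.0,0.006,-0.009],[0.0,0.005,-0.008],[0,0,0]], "twist": [[0,0,0],[0,0,0],[0,0,0],[0,0,0],[0,0,0],[0,0,0],[0,0,0],[0,0,0]]}}

```text
clock: 11.8
position: [0.5488, 0.0922, 0.1629]
tool_rot: [2.897, 0.001, 1.456]
force: [-13.0, 1.7, -6.4]
grip_width: 0.0092
finger_force: 78.4
```

Call:
{"name": "apply_moves", "arguments": {"claw": [0.005,0.005,0.005,0.005,0.005,0.005,0.005,0.005], "xyz": [[0.0,0.006,-0.008],[0.0,0.007,-0.007],[0.0,0.007,-0.007],[0.0,0.007,-0.006],[0.0,0.008,-0.007],[0.0,0.008,-0.005],[0,0,0],[0,0,0]], "twist": [[0,0,0],[0,0,0],[0,0,0],[0,0,0],[0,0,0],[0,0,0],[0,0,0],[0,0,0]]}}

```text
clock: 12.6
position: [0.5764, 0.089, 0.211]
tool_rot: [2.905, 0.001, 1.456]
force: [-55.6, 4.9, 32.5]
grip_width: 0.0093
finger_force: 81.8
```

```bash
python3 - <<'E'
from h import *
s=bot.observe();print(s["clock"],s["position"],s["force"],s["qpos"],s["finger_force"])
g=cam("side");h=cam("top")
a=cv2.resize(g["img"][125:245,235:405],(800,565),interpolation=cv2.INTER_CUBIC)
cv2.imwrite("pics/s5.png",a[:,:,::-1])
for n in ("side","top"):
  print(n,[(np.round(d["position"],3).tolist(),round(d["score"],2)) for q in("index_tip","cover_grip") for d in bot.find_in(n,q)])
E
```

```text
12.6 [0.57637066 0.08896226 0.21095794] [-55.62107628   4.86159369  32.52502978] [-0.65026418  0.44660936  0.45861552  1.95659092 -0.20144887  0.56528344
 -0.20858352] 81.7937171459198
side [([0.634, -0.012, 0.16], 0.76), ([0.466, 0.083, 0.073], 0.2), ([0.645, 0.07, 0.158], 0.86), ([0.465, 0.083, 0.076], 0.45)]
top [([0.621, -0.009, 0.171], 0.61), ([0.649, 0.064, 0.15], 0.66)]
```

View pics/s5.png

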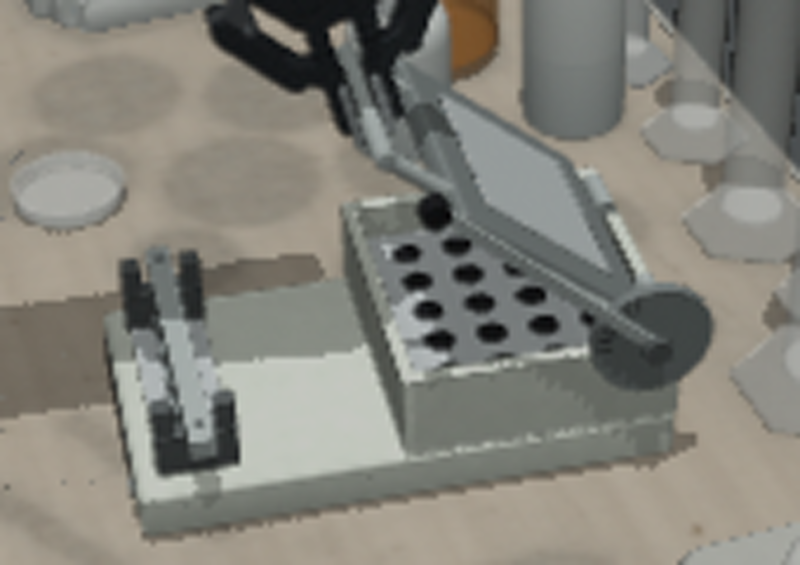

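Side view: cover is up, the knob is unmoved at (435,210), and the index arm runs to (655,350). The 60 N load means my arc is slightly off radially, so I'll measure the angle before relieving it.

```bash
python3 - <<'E'
from h import *
from scipy.optimize import least_squares as LS
S=cam("side"); p=[.5919,.085,-.1145]
def w(l):
    c,q=np.cos(p[2]),np.sin(p[2]); return np.array([p[0]+c*l[0]-q*l[1],p[1]+q*l[0]+c*l[1],l[2]])
def pt(r,y,a,n=0): return w((.12-r*np.cos(a)+n*np.sin(a),y,.095+r*np.sin(a)+n*np.cos(a)))
m=lambda u,v:np.array([235+u*.2125,125+v*120/565])
for nm,r,y,n,px in [("knob",.163,-.096,0,m(435,210)),("handleR",.175,-.053,0,m(380,155)),("rod@cover",.135,-.05,0,m(437,186)),("coverBR",.135,-.078,-.007,m(462,205))]:
    o=LS(lambda a:proj(S,pt(r,y,a[0],n))[0]-px,[.6]);print(nm,o.x,o.fun,px)
for a in (.65,.7,.75): print(a,[((proj(S,pt(r,y,a,n))[0]-[235,125])/[.2125,.2124]).round() for r,y,n in [(.175,-.053,0),(.135,-.078,.007),(.135,-.078,-.007),(.02,-.078,.007)]])
E
```

```text
knob [0.73737249] [-0.25351627 -0.23494091] [327.4375     169.60176991]
handleR [0.69351699] [1.51030543 1.26351513] [315.75       157.92035398]
rod@cover [0.68684248] [1.57710086 1.33449428] [327.8625     164.50442478]
coverBR [0.80272642] [1.31244484 1.25628102] [333.175      168.53982301]
0.65 [array([378., 172.]), array([460., 220.]), array([443., 241.]), array([628., 303.])]
0.7 [array([388., 159.]), array([468., 211.]), array([451., 231.]), array([630., 302.])]
0.75 [array([400., 147.]), array([478., 202.]), array([459., 221.]), array([631., 301.])]
```

Call:
{"name": "apply_moves", "arguments": {"claw": [0.005,0.005,0.005,0.005], "xyz": [[0,-0.0015,-0.002],[0,-0.0015,-0.002],[0,0,0],[0,0,0]], "twist": [[0,0,0],[0,0,0],[0,0,0],[0,0,0]]}}

```text
clock: 13.35
position: [0.5787, 0.0887, 0.2149]
tool_rot: [2.892, 0.001, 1.456]
force: [10.6, -1.1, -25.4]
grip_width: 0.0091
finger_force: 80.2
```

Call:
{"name": "apply_moves", "arguments": {"claw": [0.005,0.005,0.005,0.005,0.005], "xyz": [[0,0.002,-0.001],[0,0.0015,0],[0,0,0],[0,0,0],[0,0,0]], "twist": [[0,0,0],[0,0,0],[0,0,0],[0,0,0],[0,0,0]]}}

```text
clock: 13.85
position: [0.5803, 0.0885, 0.2164]
tool_rot: [2.895, 0.001, 1.456]
force: [-6.9, 0.2, -9.0]
grip_width: 0.0084
finger_force: 82.6
```

```bash
python3 - <<'E'
from h import *
s=bot.observe();print(s["clock"],s["position"],s["force"],s["qd"],s["finger_force"])
g=cam("side")
a=cv2.resize(g["img"][125:225,275:405],(780,600),interpolation=cv2.INTER_CUBIC)
p=[.5919,.085,-.1145]
def w(l):
    c,q=np.cos(p[2]),np.sin(p[2]); return np.array([p[0]+c*l[0]-q*l[1],p[1]+q*l[0]+c*l[1],l[2]])
def pt(r,y,a,n=0): return w((.12-r*np.cos(a)+n*np.sin(a),y,.095+r*np.sin(a)+n*np.cos(a)))
for th,c in ((.66,(255,0,0)),(.735,(0,255,0)),(.81,(0,0,255))):
    for y in (-.096,-.05):
        for r in (.135,.163,.175):
            q=(proj(g,pt(r,y,th))[0]-[275,125]+.5)*6-.5; cv2.circle(a,tuple(int(v) for v in q.round()),3,c,-1)
cv2.imwrite("pics/s6.png",a[:,:,::-1])
E
```

```text
13.85 [0.58026754 0.08848344 0.2164372 ] [-6.85880851  0.18764796 -9.01869717] [ 0.00044769 -0.00154722  0.00126417  0.00028791 -0.00111955 -0.00077495
 -0.00014241] 82.63805150985718
```

View pics/s6.png

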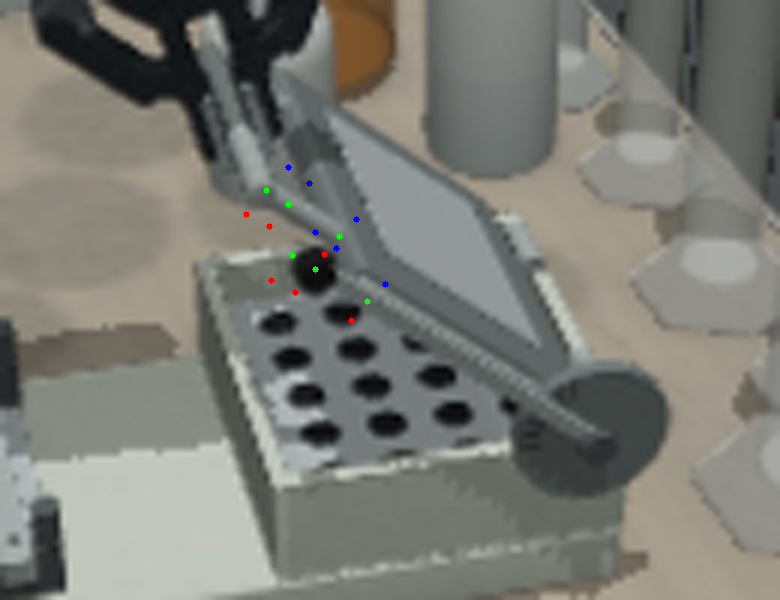

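Side view with overlay: the green 0.735 rad marks fall on both the knob (315,269) and the handle rod (266,190)–(339,236). The cover is therefore in line to about 0.02 rad, still and held. Handing in.

```bash
python3 -c "
from workcell import bot
print(bot.job_done())"
```

```text
the job is handed in; nothing more can be done
None
```

The job is handed in: the bar is seated in both forks and released, and the cover is held at about 0.74 rad, within about 0.02 rad of the index arm by my image measurement; no verdict came back.

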